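Take the lid off the tea canister

TASK

Open the clear canister of tea bags: lift its loose grey lid off by the steel knob and set it down gently, right way up, in the middle of the round cork mat, with no edge of the lid hanging over. Leave the canister and the blue caddy standing where they are.

Things in the scene. Friction and masses are not known exactly. Their poses are not given: they have to be found in the camera images.
- lid: Loose grey lid resting on the clear canister, no catch, 0.12 to 0.19 kg. Origin: centre of its underside, z up. Black plug 94 mm in diameter, z 0 to 10 mm, sits in the canister's mouth with 4 mm play; grey disc 114 mm in diameter, z 10 to 18, rests on the rim; round upright steel knob on the axis, 34 mm in diameter, z 18 to 48 (top), gripped from above at any yaw. On the mat it stands on its plug.
- canister: Clear acrylic canister with coloured tea bags inside, standing loose on the counter (0.5 kg): 110 mm in diameter, 120 mm high, wall 4 mm. Origin: centre of its underside, z up. With the lid on, the lid's origin is 110 mm above this one and the knob's top 158 mm above it.
- mat: Flat round brown cork mat fixed to the counter, 160 mm in diameter, 6 mm thick. Origin: centre of its underside, on the counter (z = 0); its upper face is at z = 6 mm, where the lid's underside comes to rest. Beyond it, farther than x = 0.72 m, a row of other things up to 150 mm high (black kettle, tumbler, spatula) is not part of the work.
- caddy: Blue ceramic caddy with a wooden lid fast to it and a wooden knob: a look-alike to be left alone, loose on the counter (0.7 kg). 114 mm in diameter, 153 mm high to the top of its knob. Origin: centre of its underside, z up. Canister, caddy and mat stand side by side in any order, centres at least 190 mm apart.
There are look-alikes about, which are no part of the job. Several things look just like the mat: the one meant starts nearest to the robot's base. There is more than one size of the lid; the job needs the larger.

How it is judged:
On the way:
1. the gripper holds the lid with its underside clear above the canister's rim (z of lid in the frame of canister above 0.13 m and contact force between the fingers and lid above 0.5 N), for 0.1 s.
At the end, for the whole second after the job is handed in: The lid lies still and right way up (within 10 degrees) on the cork mat, its centre within 23 mm of the mat's centre; the canister (within 40 mm) and the blue caddy (within 30 mm) stand upright where they were (horizontal distance between lid and mat below 0.023 m and z of lid in the frame of mat below 0.012 m and angle between each of lid, canister, caddy's own z axis and vertical below 0.17 rad and linear speed of lid below 0.03 m/s and distance of canister from where it was at the start of the episode below 0.04 m and distance of caddy from where it was at the start of the episode below 0.03 m); the robot touches nothing.
It fails at once if the lid is dropped or thrown: it moves faster than 0.45 m/s (a fall of about 10 mm) while the fingers do not touch it (linear speed of lid above 0.45 m/s and contact force between the fingers and lid below 0.05 N).
It fails at once if the canister is tipped by more than 20 degrees or moved more than 40 mm (angle between canister's own z axis and vertical above 0.35 rad or distance of canister from where it was at the start of the episode above 0.04 m).
It fails at once if the blue caddy is tipped by more than 20 degrees or moved more than 30 mm (angle between caddy's own z axis and vertical above 0.35 rad or distance of caddy from where it was at the start of the episode above 0.03 m).
It also fails if it takes over 40 s, if anything falls off the work surface, if the arm or the gripper's body presses on something with over 40 N, if the wrist force passes 120 N, or if a joint passes its speed limit or range.

ROBOT

A 7-joint arm with a two-finger parallel gripper is mounted at the origin on the work surface. World frame = base frame: x ahead of the robot, y to its left, z up, the work surface at z = 0. Lengths are in m, angles in rad, forces in N, time in s.
With the tool pointing down it reaches from about 0.4 to 0.85 m from the base axis. Payload 10.4 kg.
Tool frame: the origin (TCP) lies between the finger pads; the fingertips stand tip_extent ahead of it and the grasp point (between the pads) lies 2 mm behind it (tip_extent is the distance from the TCP to the fingertips, in m); z points along the fingers, y is the direction in which the jaws open and shut (so a half turn about z gives the same grasp; the last joint's range is limited). The gripper opens to 87 mm and grips with 3 to 60 N. Pads are 19 mm wide; open, the fingers measure 117 mm over their backs; the gripper's body (75 mm by 190 mm) begins 51 mm behind the grasp point.
Start: joints at [-1.199, 0.332, -0.065, 1.46, 0.022, 1.35, -0.088], TCP at [0.24, 0.577, 0.24] pointing down, gripper open.
Joint ranges: [-2.6, 2.6], [-0.5, 2.12], [-1.47, 1.34], [0.16, 2.42], [-1.27, 4.41], [0.06, 2.06], [-2.6, 2.6]. Speed limits (rad/s): [2.22, 2.22, 2.79, 2.79, 3.14, 3.14, 3.14].

INTERFACE

Orientations are given as a unit quaternion [x, y, z, w].
In Python, from bench import read_state, camera, camera_params, close_job, tip_extent gives the robot as it stands. The module is installed in compiled form; this text tells all that it offers.
- The arm moves only by the tool send_rows, never from a script. Its argument "steps" is a list of rows, each a list of 7 numbers: the turn, a rotation vector about the tool's x, y, z in degrees, then the shift along the tool's x, y, z in m, then the gripper's target within -1 to 1 (shut at 1, half-way at 0, fully open at -1). In form: [[ax, ay, az, x, y, z, jaw], ...]. A call has exactly 10 rows; each row shifts and turns the pose as measured when the row begins, along the tool's axes as they then stand; what a row does not reach is not made up. A row lasts 1/10 s, in which the tool goes at most 50 mm and 8.59 degrees, less where a joint would pass 70% of its speed; a pose out of reach is approached as far as the arm can. A call with a gripper value outside its range is refused whole. The fingers move at their own pace and stop on an object; "force" is the grip in N (left out, the last holds). Time passes only in rows, so rows that do not move let the fingers close, or fill a call up. It gives the time, the measured TCP pose, the force and the opening at its end, in the units of the state.
- read_state(): the state, without advancing time (a new reading comes with each control period).
- camera(name): name is "side" or "top" or "wrist"; returns (picture, depth): 400x640x3 uint8, blue, green, red; 400x640 float32, m along the optical axis (not along the pixel's ray), 0 where there is no reading.
- camera_params(name): a dict with "camera_matrix" (3x3 intrinsics, pixels), "world_from_camera" (4x4, takes a point from camera to world coordinates). Camera axes: x right, y down, z forward; pixel columns grow to the right and rows downward; lengths in m; the calibration is good to about 2 mm. A picture is of the moment at which its call begins: read the wrist's pose just before it. camera_params takes no time and is no camera call; for the wrist camera it gives the pose at the moment of the call.
- close_job(): hands the job in, once; it reports no verdict.
The state is a dict: "time": time; "joint_positions": joint angles; "joint_vel": joint speeds; "joint_torque": joint torques, N m; "ee_pos": TCP position; "eef_rot": TCP orientation; "ft_force": force on the tool from outside, world axes, zero at the start; "torque": the same for the moment, N m; "width": finger opening in m.
Only numpy, scipy, OpenCV 4.12 (cv2) and the standard library are available. Lean on these libraries where they do the work, as an engineer would, in place of code of your own. Each camera call takes 0.05 s, during which the arm holds its last target.

## Working session

There is one attempt and no reset: what is moved stays moved. The work goes in short steps, Python scripts to look and compute and a tool call to move; the robot and the scene stay as the last step left them, time stands still between calls to the robot, and variables do not carry over. Pictures are saved under pics/ and viewed, and the job is handed in when it is done.

Besides the shell and the picture viewer there is one more tool, called after "Emit:" in YAML: its name, and indented under it one key for each argument. send_rows: Moves the arm, as the interface text tells. Its arguments: {"type":"object","properties":{"steps":{"type":"array"},"force":{"type":"number"}},"required":["steps"]}

```bash
mkdir -p pics
python3 - <<'E'
from bench import *
import cv2,numpy as np
print(read_state()); print(tip_extent if not callable(tip_extent) else tip_extent())
for n in ("top","side"):
    p,d=camera(n); cv2.imwrite(f"pics/{n}0.png",p); np.save(f"{n}0_d.npy",d); print(n,camera_params(n))
E
```

```text
{'time': 0.0, 'joint_positions': array([-1.19859843,  0.33282699, -0.06472062,  1.46095227,  0.02160474,
        1.34991234, -0.08847942]), 'joint_vel': array([ 5.75781549e-04,  1.71074556e-03, -1.93136035e-03,  7.28259718e-04,
       -5.41428121e-05, -5.83473627e-06, -6.94019148e-04]), 'joint_torque': array([ 5.99942687e-04, -6.23241591e+01,  2.50440772e-02, -3.89914477e+01,
       -6.13704720e-02,  3.94075038e-02,  1.08311754e-04]), 'ee_pos': array([0.24024043, 0.57657946, 0.23877678]), 'eef_rot': array([ 1.96088844e-01,  9.80585883e-01, -6.93563674e-04, -1.05492139e-04]), 'ft_force': array([-0.57221652, -0.80918743, -0.28988474]), 'torque': array([-0.02006971,  0.03458214, -0.01862393]), 'width': 0.08696854633639829}
0.017
top {'camera_matrix': array([[368.13052099,   0.        , 317.45036179],
       [  0.        , 368.13052099, 196.08776018],
       [  0.        ,   0.        ,   1.        ]]), 'world_from_camera': array([[-0.00107671, -0.99441787,  0.105508  ,  0.52475996],
       [-0.99994086,  0.00221243,  0.01064788, -0.07471682],
       [-0.01082187, -0.10549029, -0.99436145,  1.05026217],
       [ 0.        ,  0.        ,  0.        ,  1.        ]])}
side {'camera_matrix': array([[380.28909649,   0.        , 314.32601052],
       [  0.        , 380.28909649, 202.81163578],
       [  0.        ,   0.        ,   1.        ]]), 'world_from_camera': array([[ 0.94270932, -0.20068688,  0.26650312,  0.37551391],
       [-0.33270237, -0.50648166,  0.79547813, -0.8284815 ],
       [-0.02466308, -0.83857087, -0.54423398,  0.59385052],
       [ 0.        ,  0.        ,  0.        ,  1.        ]])}
```

View pics/top0.png

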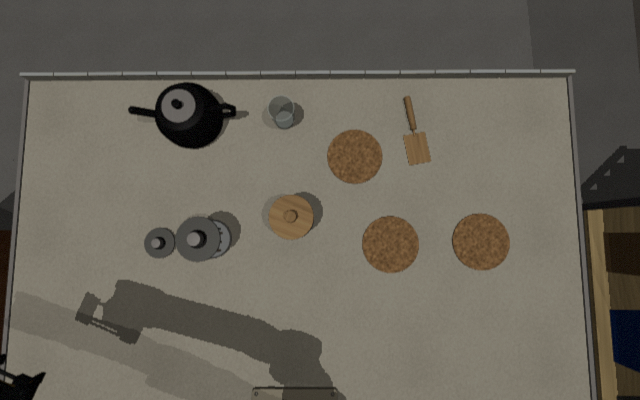

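View pics/side0.png

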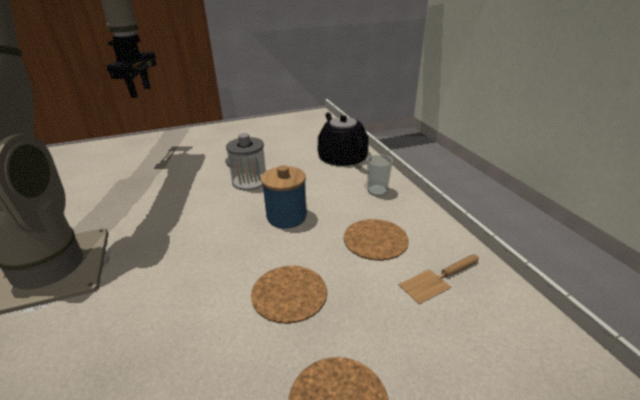

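The top view shows the canister with its large lid at about (197,239) and the small look-alike lid to its left at (160,242). The caddy is at (291,217). The mats are at (390,244), (481,241) and (355,156). Next I'll measure these.

```bash
cat > h.py <<'E'
import numpy as np,cv2
from bench import *
def ray(n,uv,z,P=None):
    P=P or camera_params(n);K=P["camera_matrix"];T=P["world_from_camera"]
    uv=np.atleast_2d(uv).astype(float)
    r=np.c_[(uv[:,0]-K[0,2])/K[0,0],(uv[:,1]-K[1,2])/K[1,1],np.ones(len(uv))]@T[:3,:3].T
    return T[:3,3]+r*((z-T[2,3])/r[:,2])[:,None]
def cloud(n,d):
    P=camera_params(n);K=P["camera_matrix"];T=P["world_from_camera"]
    v,u=np.mgrid[:400,:640]
    X=np.stack([(u-K[0,2])/K[0,0]*d,(v-K[1,2])/K[1,1]*d,d],-1)
    return X@T[:3,:3].T+T[:3,3]
def circ(p):
    c,r=cv2.minEnclosingCircle(p[:,:2].astype(np.float32)); return np.round(c,4),round(r,4)
E
python3 - <<'E'
from h import *
for n in("top","side"):
    im=cv2.imread(f"pics/{n}0.png"); d=np.load(f"{n}0_d.npy"); X=cloud(n,d)
    hsv=cv2.cvtColor(im,cv2.COLOR_BGR2HSV)
    m=cv2.inRange(hsv,(5,90,40),(20,255,255)); m=cv2.morphologyEx(m,cv2.MORPH_CLOSE,np.ones((5,5)))
    for c in cv2.findContours(m,0,1)[0]:
        if 600<cv2.contourArea(c)<9000:
            p=ray(n,c[:,0],0.006); e=cv2.fitEllipse(c)
            q=np.zeros((400,640),np.uint8); cv2.drawContours(q,[c],-1,1,-1)
            print(n,"mat?",np.round(e[0]),circ(p),"z",np.median(X[...,2][q>0]))
    Z=X[...,2]
    for lo,hi in((.10,.145),(.145,.175),(.02,.06)):
        q=((Z>lo)&(Z<hi)&(d>0)&(X[...,0]>.25)&(X[...,0]<.72)&(abs(X[...,1])<.5)).astype(np.uint8)
        k,l,s,ce=cv2.connectedComponentsWithStats(q)
        for i in range(1,k):
            if s[i,4]>25:
                pp=X[l==i]; print(n,lo,np.round(ce[i]),s[i,4],"mean",pp.mean(0).round(4),"zmed",np.median(pp[:,2]).round(4),circ(pp))
E
```

```text
top mat? [390. 244.] (array([ 0.5004, -0.2673]), 0.0791) z 0.004650269990441158
top mat? [481. 241.] (array([ 0.5069, -0.5205]), 0.0798) z 0.004626400597990132
top mat? [614. 296.] (array([ 0.3454, -0.8913]), 0.2689) z -0.5892842089009862
top mat? [291. 217.] (array([0.5776, 0.0122]), 0.0638) z 0.126913683684847
top mat? [354. 156.] (array([ 0.7518, -0.1698]), 0.0791) z 0.004643917351591864
top mat? [415. 141.] (array([ 0.8288, -0.3387]), 0.1019) z 0.0024523066391245463
top 0.1 [291. 217.] 1477 mean [0.5699 0.0021 0.1268] zmed 0.1268 (array([0.5706, 0.0027]), 0.0571)
top 0.1 [198. 239.] 1510 mean [0.5151 0.2331 0.1263] zmed 0.1266 (array([0.5154, 0.2363]), 0.0574)
top 0.145 [290. 216.] 114 mean [0.5702 0.0027 0.1513] zmed 0.1512 (array([0.5703, 0.003 ]), 0.0146)
top 0.145 [194. 239.] 164 mean [0.5154 0.2347 0.1561] zmed 0.1563 (array([0.5156, 0.2359]), 0.0172)
top 0.02 [224. 238.] 132 mean [0.5166 0.1904 0.0401] zmed 0.04 (array([0.5163, 0.216 ]), 0.0511)
top 0.02 [156. 243.] 86 mean [0.5037 0.3801 0.0331] zmed 0.0342 (array([0.5039, 0.3823]), 0.0131)
side mat? [337. 381.] (array([ 0
[... 279 characters left out ...]
22214450544
side mat? [283. 178.] (array([0.6212, 0.2094]), 0.0785) z 0.12777677575553467
side 0.1 [245. 149.] 726 mean [0.5139 0.2127 0.1227] zmed 0.1272 (array([0.5171, 0.2333]), 0.0583)
side 0.1 [283. 181.] 1062 mean [ 0.5671 -0.0187  0.1231] zmed 0.1272 (array([0.5712, 0.0007]), 0.059)
side 0.145 [244. 136.] 84 mean [0.5168 0.2286 0.1545] zmed 0.1562 (array([0.5182, 0.234 ]), 0.0176)
side 0.145 [282. 168.] 80 mean [ 0.5709 -0.0029  0.1509] zmed 0.1518 (array([ 0.5718, -0.0007]), 0.0155)
side 0.02 [247. 176.] 380 mean [0.5068 0.1925 0.0408] zmed 0.0418 (array([0.5159, 0.2301]), 0.0547)
side 0.02 [286. 214.] 516 mean [ 0.5624 -0.0403  0.0399] zmed 0.0398 (array([ 0.5708, -0.0043]), 0.0546)
```

Both views agree. The large lid (114 mm across) is at about (0.516, 0.2355) and the nearest mat at (0.500, −0.269). The caddy is at (0.571, 0.001). I'm moving above the lid.

Emit:
send_rows:
  steps:
    - [0,0,0,-0.038,-0.021,0,-1]
    - [0,0,0,-0.038,-0.021,0,-1]
    - [0,0,0,-0.038,-0.021,0,-1]
    - [0,0,0,-0.038,-0.021,0,-1]
    - [0,0,0,-0.038,-0.021,0,-1]
    - [0,0,0,-0.038,-0.021,0,-1]
    - [0,0,0,-0.038,-0.021,0,-1]
    - [0,0,0,-0.038,-0.021,0,-1]
    - [0,0,0,-0.038,-0.021,0,-1]
    - [0,0,0,0,0,0,-1]
  force: 20

```text
time: 1.1
ee_pos: [0.4895, 0.2579, 0.2343]
eef_rot: [0.194, 0.981, -0.004, -0.002]
ft_force: [0.1, -0.3, 0.8]
width: 0.0871
```

```bash
cat >> h.py <<'E'
from scipy.spatial.transform import Rotation as R
def togo(t):
    s=read_state(); r=R.from_quat(s["eef_rot"]); 
    print("t",round(s["time"],2),"pos",s["ee_pos"].round(4),"F",s["ft_force"].round(2),"w",s["width"].round(4))
    print("tool shift",(r.inv().apply(np.array(t)-s["ee_pos"])).round(4),"R",r.as_matrix().round(3).tolist())
E
python3 - <<'E'
from h import *
togo([.516,.2355,.24])
P=camera_params("wrist"); p,d=camera("wrist"); cv2.imwrite("pics/w1.png",p); np.save("w1.npy",d); print(P)
E
```

```text
Traceback (most recent call last):
  File "h.py", line 18, in togo
    print("t",round(s["time"],2),"pos",s["ee_pos"].round(4),"F",s["ft_force"].round(2),"w",s["width"].round(4))
                                                                                           ^^^^^^^^^^^^^^^^
AttributeError: 'float' object has no attribute 'round'
```

```bash
sed -i 's/s\["width"\].round(4)/round(s["width"],4)/' h.py
python3 - <<'E'
from h import *
togo([.516,.2355,.24])
P=camera_params("wrist"); p,d=camera("wrist"); cv2.imwrite("pics/w1.png",p); np.save("w1.npy",d); print(P)
X=cloud("wrist",d); Z=X[...,2]
for lo,hi in((.115,.14),(.148,.17)):
    q=((Z>lo)&(Z<hi)&(d>0)).astype(np.uint8)
    k,l,s,ce=cv2.connectedComponentsWithStats(q)
    for i in range(1,k):
        if s[i,4]>300: pp=X[l==i]; print(lo,s[i],pp.mean(0).round(4),circ(pp))
E
```

```text
t 1.1 pos [0.4895 0.2579 0.2343] F [ 0.07 -0.26  0.85] w 0.0871
tool shift [-0.033  -0.0107 -0.0057] R [[-0.925, 0.381, -0.006], [0.381, 0.925, -0.006], [0.003, -0.008, -1.0]]
{'camera_matrix': array([[348.81307834,   0.        , 317.45691334],
       [  0.        , 348.81307834, 193.78516447],
       [  0.        ,   0.        ,   1.        ]]), 'world_from_camera': array([[ 0.38054765,  0.88227887,  0.27706946,  0.41284494],
       [ 0.9247255 , -0.36041486, -0.12240865,  0.29170734],
       [-0.00813862,  0.30279552, -0.95302079,  0.37972171],
       [ 0.        ,  0.        ,  0.        ,  1.        ]])}
0.115 [  236   168   143   120 12149] [0.5075 0.2442 0.1279] (array([0.5161, 0.2406]), 0.057)
0.148 [ 283  230   46   48 1754] [0.514  0.2414 0.157 ] (array([0.5158, 0.2404]), 0.0173)
```

View pics/w1.png

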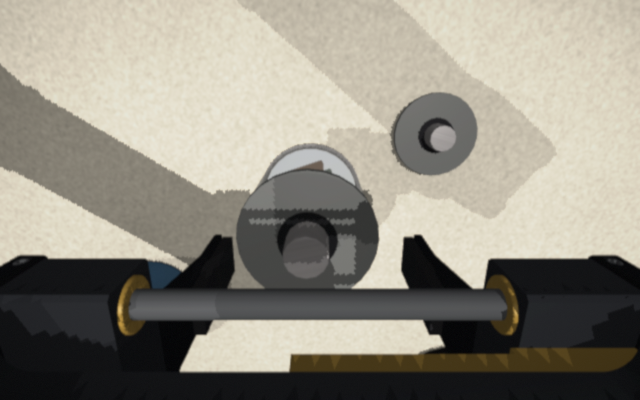

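The wrist view shows the lid between the fingers, with its knob at about (306,250). This puts y about 5 mm off the fixed cameras. I'll move closer and re-check once the arm is still.

Emit:
send_rows:
  steps:
    - [-0.4,-0.2,0,-0.012,-0.003,0.004,-1]
    - [0,0,0,-0.012,-0.003,0.004,-1]
    - [0,0,0,-0.009,-0.002,0.004,-1]
    - [0,0,0,0,0,0,-1]
    - [0,0,0,0,0,0,-1]
    - [0,0,0,0,0,0,-1]
    - [0,0,0,0,0,0,-1]
    - [0,0,0,0,0,0,-1]
    - [0,0,0,0,0,0,-1]
    - [0,0,0,0,0,0,-1]

```text
time: 2.15
ee_pos: [0.5144, 0.2443, 0.2201]
eef_rot: [0.189, 0.982, 0.0, -0.001]
ft_force: [0.7, -0.2, -1.0]
width: 0.0869
```

Run:
```python
from h import *
P=camera_params("wrist"); p,d=camera("wrist"); cv2.imwrite("pics/w2.png",p)
X=cloud("wrist",d); Z=X[...,2]
for lo,hi in((.115,.14),(.148,.17)):
    q=((Z>lo)&(Z<hi)&(d>0)).astype(np.uint8)
    k,l,s,ce=cv2.connectedComponentsWithStats(q)
    for i in range(1,k):
        if s[i,4]>300: pp=X[l==i]; print(lo,s[i],pp.mean(0).round(4),circ(pp))
togo([.516,.238,.15])
```

```text
0.115 [  232   133   155   148 15590] [0.5131 0.2394 0.1281] (array([0.5181, 0.2374]), 0.057)
0.148 [ 283  200   51   53 2109] [0.5163 0.238  0.1574] (array([0.518 , 0.2374]), 0.0173)
t 2.2 pos [0.5143 0.2443 0.22  ] F [ 0.03  0.63 -0.02] w 0.0871
tool shift [-0.0041 -0.0052  0.07  ] R [[-0.929, 0.371, -0.003], [0.371, 0.929, 0.001], [0.003, 0.0, -1.0]]
```

With the arm still, the views agree at about (0.517, 0.237). I'm descending to TCP z 0.15 and closing.

Emit:
send_rows:
  steps:
    - [0,0,0,-0.005,-0.006,0,-1]
    - [0,0,0,-0.001,-0.001,0.008,-1]
    - [0,0,0,0,0,0.012,-1]
    - [0,0,0,0,0,0.012,-1]
    - [0,0,0,0,0,0.012,-1]
    - [0,0,0,0,0,0.009,-1]
    - [0,0,0,0,0,0.005,-1]
    - [0,0,0,0,0,0,-1]
    - [0,0,0,0,0,0,-1]
    - [0,0,0,0,0,0,-1]

```text
time: 3.2
ee_pos: [0.5167, 0.2344, 0.1554]
eef_rot: [0.189, 0.982, -0.001, -0.002]
ft_force: [0.5, -0.7, 0.6]
width: 0.0875
```

Run:
```python
from h import *
togo([.517,.237,.15])
```

```text
t 3.2 pos [0.5167 0.2344 0.1554] F [ 0.53 -0.71  0.58] w 0.0875
tool shift [0.0007 0.0025 0.0054] R [[-0.929, 0.371, -0.005], [0.371, 0.929, -0.0], [0.004, -0.002, -1.0]]
```

Emit:
send_rows:
  steps:
    - [0,-0.2,0,0.001,0.003,0.004,-1]
    - [0,0,0,0,0,0.002,-1]
    - [0,0,0,0,0,0,0]
    - [0,0,0,0,0,0,0.4]
    - [0,0,0,0,0,0,1]
    - [0,0,0,0,0,0,1]
    - [0,0,0,0,0,0,1]
    - [0,0,0,0,0,0,1]
    - [0,0,0,0,0,0,1]
    - [0,0,0,0,0,0,1]
  force: 25

```text
time: 4.2
ee_pos: [0.5176, 0.2381, 0.1503]
eef_rot: [0.189, 0.982, -0.0, 0.0]
ft_force: [-1.2, -0.4, -0.3]
width: 0.0329
```

Run:
```python
from h import *
togo([.517,.237,.15])
```

```text
t 4.2 pos [0.5176 0.2381 0.1503] F [-1.18 -0.42 -0.33] w 0.0329
tool shift [ 0.0001 -0.0013  0.0003] R [[-0.929, 0.371, 0.001], [0.371, 0.929, -0.0], [-0.001, 0.0, -1.0]]
```

Emit:
send_rows:
  steps:
    - [0,0,0,0,0,-0.004,1]
    - [0,0,0,0,0,-0.008,1]
    - [0,0,0,0,0,-0.012,1]
    - [0,0,0,0,0,-0.016,1]
    - [0,0,0,0,0,-0.018,1]
    - [0,0,0,0,0,-0.02,1]
    - [0,0,0,0,0,-0.02,1]
    - [0,0,0,0,0,-0.012,1]
    - [0,0,0,0,0,-0.006,1]
    - [0,0,0,0,0,0,1]

```text
time: 5.2
ee_pos: [0.5173, 0.238, 0.2768]
eef_rot: [0.189, 0.982, 0.001, 0.001]
ft_force: [-0.7, 0.2, -2.1]
width: 0.0334
```

Run:
```python
from h import *
togo([.5,-.269,.26])
p,d=camera("side"); cv2.imwrite("pics/s3.png",p)
```

```text
t 5.2 pos [0.5173 0.238  0.2768] F [-0.65  0.18 -2.1 ] w 0.0334
tool shift [-0.1721 -0.4773  0.0163] R [[-0.929, 0.371, 0.003], [0.371, 0.929, 0.001], [-0.002, 0.002, -1.0]]
```

View pics/s3.png

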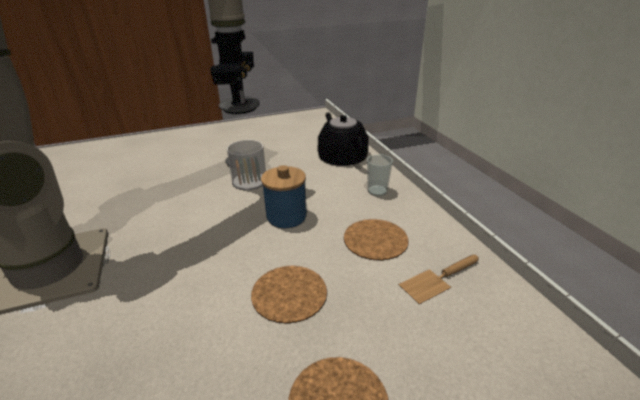

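The lid is held level at about (238,104). The open canister has not moved. I'm carrying the lid over to the mat, clear above the caddy.

Emit:
send_rows:
  steps:
    - [0,0,0,-0.005,-0.014,0,1]
    - [0,0,0,-0.009,-0.025,0,1]
    - [0,0,0,-0.011,-0.03,0,1]
    - [0,0,0,-0.011,-0.03,0,1]
    - [0,0,0,-0.011,-0.03,0,1]
    - [0,0,0,-0.011,-0.03,0,1]
    - [0,0,0,-0.011,-0.03,0,1]
    - [0,0,0,-0.011,-0.03,0,1]
    - [0,0,0,-0.011,-0.03,0,1]
    - [0,0,0,-0.011,-0.03,0,1]

```text
time: 6.25
ee_pos: [0.5006, -0.0763, 0.2666]
eef_rot: [0.188, 0.982, -0.003, -0.006]
ft_force: [-0.6, -0.1, -1.8]
width: 0.0337
```

Run:
```python
from h import *
togo([.5,-.269,.26]); print(read_state()["joint_positions"].round(2))
```

```text
t 6.25 pos [ 0.5006 -0.0763  0.2666] F [-0.62 -0.13 -1.76] w 0.0337
tool shift [-0.0705 -0.1793  0.0074] R [[-0.929, 0.369, -0.013], [0.369, 0.93, -0.004], [0.011, -0.008, -1.0]]
[-0.38  0.05  0.45  1.74 -0.02  1.37  1.28]
```

Emit:
send_rows:
  steps:
    - [-0.2,-0.3,0,-0.01,-0.027,0,1]
    - [-0.2,-0.3,0,-0.01,-0.026,0,1]
    - [0,0,0,-0.01,-0.025,0,1]
    - [0,0,0,-0.01,-0.025,0,1]
    - [0,0,0,-0.009,-0.022,0,1]
    - [0,0,0,-0.007,-0.018,0,1]
    - [0,0,0,-0.004,-0.01,0,1]
    - [0,0,0,-0.002,-0.006,0,1]
    - [0,0,0,0,0,0,1]
    - [0,0,0,0,0,0,1]

```text
time: 7.25
ee_pos: [0.4864, -0.2652, 0.2596]
eef_rot: [0.195, 0.981, -0.001, -0.006]
ft_force: [0.1, 1.1, -1.7]
width: 0.0336
```

Run:
```python
from h import *
togo([.5,-.269,.16])
for n in("top","side","wrist"):
    p,d=camera(n); cv2.imwrite(f"pics/{n}4.png",p); X=cloud(n,d); Z=X[...,2]
    zc=read_state()["ee_pos"][2]-.025
    q=(abs(Z-zc)<.012)&(d>0)&(abs(X[...,0]-.5)<.1)&(abs(X[...,1]+.269)<.12)
    if q.sum()>50: print(n,q.sum(),np.median(Z[q]),X[q].mean(0),circ(X[q]))
```

```text
t 7.25 pos [ 0.4864 -0.2652  0.2596] F [ 0.12  1.15 -1.67] w 0.0336
tool shift [-0.0152  0.0021  0.0995] R [[-0.924, 0.382, -0.013], [0.382, 0.924, 0.001], [0.012, -0.004, -1.0]]
top 454 0.2361446372517364 [ 0.47167499 -0.25081766  0.23606683] (array([ 0.4851, -0.265 ]), 0.0569)
side 1576 0.23658232251909184 [ 0.48330765 -0.28122924  0.23643385] (array([ 0.4883, -0.267 ]), 0.0586)
wrist 19112 0.23782374785670937 [ 0.46808415 -0.25637504  0.23791767] (array([ 0.4877, -0.2644]), 0.0572)
```

View pics/wrist4.png

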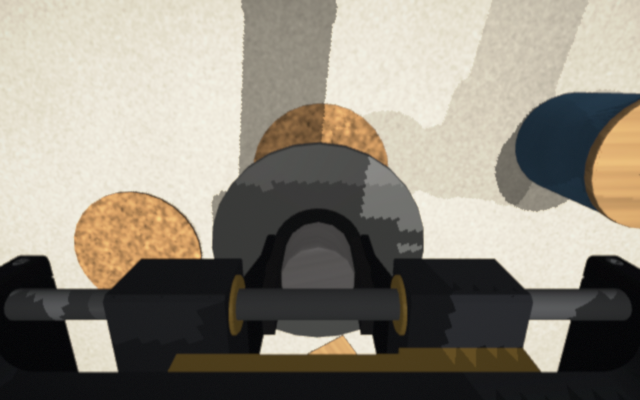

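View pics/side4.png

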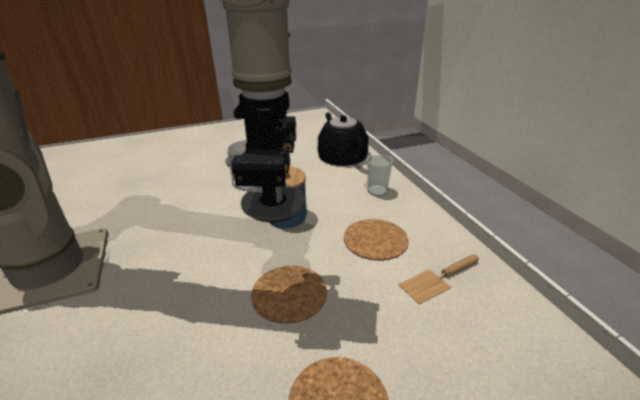

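The lid follows the TCP (all three views agree within 2–3 mm). Its centre is about 13 mm short of the mat centre in x. I'm correcting that and lowering.

Emit:
send_rows:
  steps:
    - [-0.1,-0.4,0,-0.005,0.001,0.006,1]
    - [-0.1,-0.3,0,-0.005,0.001,0.012,1]
    - [0,0,0,-0.004,0,0.02,1]
    - [0,0,0,-0.001,0,0.025,1]
    - [0,0,0,0,0,0.025,1]
    - [0,0,0,0,0,0.025,1]
    - [0,0,0,0,0,0.02,1]
    - [0,0,0,0,0,0.012,1]
    - [0,0,0,0,0,0,1]
    - [0,0,0,0,0,0,1]

```text
time: 8.4
ee_pos: [0.5049, -0.2653, 0.1032]
eef_rot: [0.191, 0.981, 0.0, 0.001]
ft_force: [0.8, -0.7, -1.7]
width: 0.0336
```

Run:
```python
from h import *
togo([.5,-.269,.0463])
```

```text
t 8.4 pos [ 0.5049 -0.2653  0.1032] F [ 0.79 -0.7  -1.68] w 0.0336
tool shift [ 0.0033 -0.0053  0.0569] R [[-0.927, 0.376, 0.002], [0.376, 0.927, -0.0], [-0.002, 0.0, -1.0]]
```

Emit:
send_rows:
  steps:
    - [0,0,0,0.003,-0.004,0.006,1]
    - [0,0,0,0,-0.001,0.009,1]
    - [0,0,0,0,0,0.009,1]
    - [0,0,0,0,0,0.008,1]
    - [0,0,0,0,0,0.006,1]
    - [0,0,0,0,0,0.004,1]
    - [0,0,0,0,0,0.003,1]
    - [0,0,0,0,0,0,1]
    - [0,0,0,0,0,0,1]
    - [0,0,0,0,0,0,1]

```text
time: 9.4
ee_pos: [0.5019, -0.2699, 0.0568]
eef_rot: [0.191, 0.981, -0.0, 0.003]
ft_force: [-0.4, -0.7, -2.1]
width: 0.0337
```

Run:
```python
from h import *
togo([.5,-.269,.0463])
p,d=camera("side"); cv2.imwrite("pics/s5.png",p)
```

```text
t 9.4 pos [ 0.5019 -0.2699  0.0568] F [-0.37 -0.74 -2.13] w 0.0337
tool shift [0.0021 0.0001 0.0105] R [[-0.927, 0.376, 0.006], [0.376, 0.927, -0.002], [-0.007, 0.001, -1.0]]
```

View pics/s5.png

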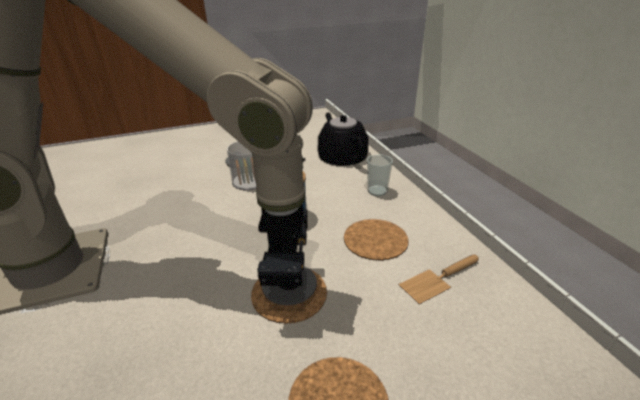

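The lid hovers about 10 mm above the mat, centred at roughly (289,290). I'm lowering it gently to contact.

Emit:
send_rows:
  steps:
    - [0,0.4,0,0.001,0,0.003,1]
    - [0,0,0,0,0,0.002,1]
    - [0,0,0,0,0,0.002,1]
    - [0,0,0,0,0,0.001,1]
    - [0,0,0,0,0,0.001,1]
    - [0,0,0,0,0,0,1]
    - [0,0,0,0,0,0,1]
    - [0,0,0,0,0,0,1]
    - [0,0,0,0,0,0,1]
    - [0,0,0,0,0,0,1]

```text
time: 10.45
ee_pos: [0.5012, -0.2696, 0.0475]
eef_rot: [0.191, 0.982, 0.001, 0.0]
ft_force: [0.1, -1.1, -0.9]
width: 0.0336
```

Run:
```python
from h import *
togo([.5,-.269,.0463])
```

```text
t 10.45 pos [ 0.5012 -0.2696  0.0475] F [ 0.08 -1.08 -0.85] w 0.0336
tool shift [0.0013 0.0001 0.0012] R [[-0.927, 0.376, 0.0], [0.376, 0.927, 0.001], [0.0, 0.001, -1.0]]
```

Emit:
send_rows:
  steps:
    - [0,0,0,0,0,0.001,1]
    - [0,0,0,0,0,0.001,1]
    - [0,0,0,0,0,0,1]
    - [0,0,0,0,0,0,1]
    - [0,0,0,0,0,0,1]
    - [0,0,0,0,0,0,1]
    - [0,0,0,0,0,0,1]
    - [0,0,0,0,0,0,1]
    - [0,0,0,0,0,0,1]
    - [0,0,0,0,0,0,1]

```text
time: 11.45
ee_pos: [0.5015, -0.2696, 0.0464]
eef_rot: [0.191, 0.982, 0.001, 0.0]
ft_force: [-0.8, 0.2, 0.3]
width: 0.0333
```

Run:
```python
from h import *
togo([.5,-.269,.0463])
```

```text
t 11.45 pos [ 0.5015 -0.2696  0.0464] F [-0.76  0.18  0.3 ] w 0.0333
tool shift [0.0016 0.     0.0001] R [[-0.927, 0.376, 0.001], [0.376, 0.927, 0.001], [-0.0, 0.002, -1.0]]
```

Emit:
send_rows:
  steps:
    - [0,0,0,0,0,0.001,1]
    - [0,0,0,0,0,0.001,1]
    - [0,0,0,0,0,0,1]
    - [0,0,0,0,0,0,1]
    - [0,0,0,0,0,0,1]
    - [0,0,0,0,0,0,1]
    - [0,0,0,0,0,0,1]
    - [0,0,0,0,0,0,1]
    - [0,0,0,0,0,0,1]
    - [0,0,0,0,0,0,1]

```text
time: 12.45
ee_pos: [0.5017, -0.2697, 0.0465]
eef_rot: [0.191, 0.982, 0.001, 0.0]
ft_force: [0.2, 0.8, 0.3]
width: 0.0336
```

Run:
```python
from h import *
togo([.5,-.269,.0463])
```

```text
t 12.45 pos [ 0.5017 -0.2697  0.0465] F [0.18 0.76 0.3 ] w 0.0336
tool shift [0.0018 0.     0.0002] R [[-0.927, 0.376, 0.001], [0.376, 0.927, 0.003], [-0.0, 0.003, -1.0]]
```

Height stopped falling at 0.0465 m as predicted, and the lid's weight is off the wrist, so the lid is resting on the mat. I'm opening the gripper.

Emit:
send_rows:
  steps:
    - [0,0,0,0,0,0,0.2]
    - [0,0,0,0,0,0,0]
    - [0,0,0,0,0,0,-0.5]
    - [0,0,0,0,0,0,-1]
    - [0,0,0,0,0,0,-1]
    - [0,0,0,0,0,0,-1]
    - [0,0,0,0,0,0,-1]
    - [0,0,0,0,0,0,-1]
    - [0,0,0,0,0,0,-1]
    - [0,0,0,0,0,0,-1]

```text
time: 13.45
ee_pos: [0.502, -0.2698, 0.0464]
eef_rot: [0.191, 0.982, 0.001, 0.001]
ft_force: [0.2, -0.2, 0.9]
width: 0.0863
```

Run:
```python
from h import *
togo([.5,-.269,.0463])
```

```text
t 13.45 pos [ 0.502  -0.2698  0.0464] F [ 0.15 -0.19  0.92] w 0.0863
tool shift [0.0021 0.     0.0001] R [[-0.927, 0.376, 0.002], [0.376, 0.927, 0.002], [-0.001, 0.003, -1.0]]
```

Emit:
send_rows:
  steps:
    - [0,0,0,0,0,-0.006,-1]
    - [0,0,0,0,0,-0.012,-1]
    - [0,0,0,0,0,-0.02,-1]
    - [0,0,0,0,0,-0.025,-1]
    - [0,0,0,0,0,-0.03,-1]
    - [0,0,0,0,0,-0.03,-1]
    - [0,0,0,0,0,-0.03,-1]
    - [0,0,0,0,0,-0.02,-1]
    - [0,0,0,0,0,-0.01,-1]
    - [0,0,0,0,0,0,-1]

```text
time: 14.45
ee_pos: [0.5005, -0.2714, 0.2444]
eef_rot: [0.193, 0.981, 0.001, 0.003]
ft_force: [1.0, 0.3, -0.5]
width: 0.0866
```

Emit:
send_rows:
  steps:
    - [0,0,0,0,-0.015,0,-1]
    - [0,0,0,0,-0.025,0,-1]
    - [0,0,0,0,-0.03,0,-1]
    - [0,0,0,0,-0.03,0,-1]
    - [0,0,0,0,-0.03,0,-1]
    - [0,0,0,0,-0.03,0,-1]
    - [0,0,0,0,-0.02,0,-1]
    - [0,0,0,0,-0.01,0,-1]
    - [0,0,0,0,0,0,-1]
    - [0,0,0,0,0,0,-1]

```text
time: 15.45
ee_pos: [0.4242, -0.4491, 0.2336]
eef_rot: [0.191, 0.982, 0.004, -0.004]
ft_force: [0.1, 0.4, 0.6]
width: 0.0873
```

Run:
```python
from h import *
togo([.5,-.269,.0463])
for n in("top","side"):
    p,d=camera(n); cv2.imwrite(f"pics/{n}6.png",p); X=cloud(n,d); Z=X[...,2]
    for a,lo,hi,c in(("lid",.017,.032,(.5,-.269)),("knob",.046,.062,(.5,-.269)),("caddy",.12,.135,(.571,.002)),("canrim",.105,.13,(.517,.237))):
        q=(Z>lo)&(Z<hi)&(d>0)&(np.hypot(X[...,0]-c[0],X[...,1]-c[1])<.1)
        if q.sum()>20:
            A=np.c_[X[q][:,:2],np.ones(q.sum())]; co=np.linalg.lstsq(A,Z[q],rcond=None)[0]
            print(n,a,q.sum(),np.median(Z[q]).round(4),circ(X[q]),"slope",co[:2].round(3))
```

```text
t 15.45 pos [ 0.4242 -0.4491  0.2336] F [0.06 0.38 0.6 ] w 0.0873
tool shift [-0.0043  0.1943  0.1884] R [[-0.927, 0.375, -0.005], [0.375, 0.927, 0.009], [0.008, 0.006, -1.0]]
top lid 1197 0.0227 (array([ 0.5   , -0.2693]), 0.0568) slope [-0.001 -0.   ]
top knob 126 0.0526 (array([ 0.5003, -0.2687]), 0.0167) slope [-0.018 -0.022]
top caddy 1470 0.1267 (array([0.5706, 0.0029]), 0.0571) slope [0. 0.]
top canrim 348 0.1174 (array([0.5151, 0.236 ]), 0.0556) slope [-0.002 -0.005]
side lid 1078 0.0234 (array([ 0.5022, -0.2708]), 0.0572) slope [-0.006  0.018]
side knob 170 0.053 (array([ 0.5017, -0.2709]), 0.0173) slope [0.022 0.095]
side caddy 315 0.1275 (array([ 0.5888, -0.0026]), 0.0534) slope [-0.036  0.027]
```

View pics/top6.png

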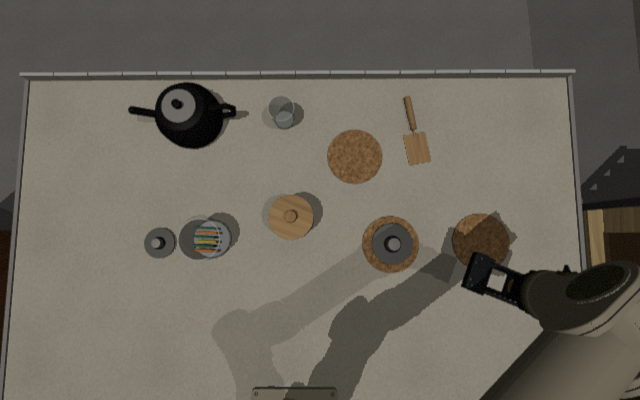

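View pics/side6.png

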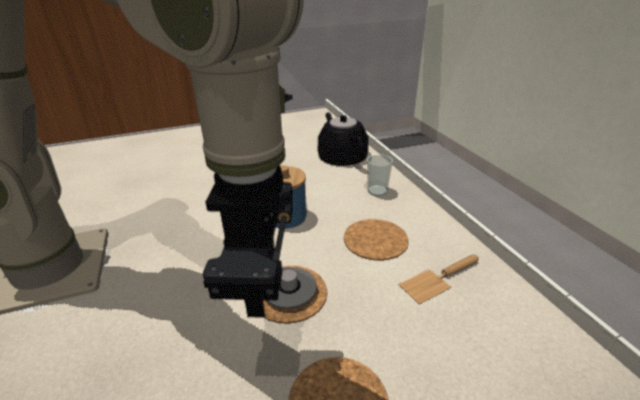

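The top view shows the lid centred on the nearest mat at (391,244), with cork showing all round it. The canister at (210,238) and the caddy at (291,217) have not moved, and the arm is clear. I'm handing in.

```bash
python3 -c "
from bench import *
print(close_job())"
```

```text
the job is handed in; nothing more can be done
None
```

I lifted the large grey lid off the canister by its knob and carried it over the caddy. I set it down on the cork mat nearest the base, released it and backed the arm clear, handing in at about 15.6 s.

**Last checks:**
- **Lid:** the top camera puts the lid at (0.500, −0.269), within about 2 mm of the mat centre, lying flat with its top at about z = 23 mm (24 mm expected). The side camera agrees within about 2–3 mm.
- **Canister and caddy:** in the top view both are within about 1 mm of where they started and upright. In the last side view the arm hid the canister and part of the caddy, so its offset caddy reading tells nothing.
- **Disagreement on the way:** the first wrist-camera reading was about 5 mm off in y, taken before the arm had settled. A second look with the arm still agreed with the other cameras.

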